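Lock the display tray with its spring clip

ROBOT

A 7-joint arm with a two-finger parallel gripper is mounted at the origin on the work surface. World frame = base frame: x ahead of the robot, y to its left, z up, the work surface at z = 0. Lengths are in m, angles in rad, forces in N, time in s.
With the tool pointing down it reaches from about 0.35 to 0.9 m from the base axis. Payload 7.2 kg.
Tool frame: the origin (TCP) lies at the very end of the fingers, on their centre line; the grasp point (between the pads) lies 19 mm behind it (arm.grip_depth is the distance from the TCP to the grasp point, in m); z points along the fingers, y is the line along which they close (so a half turn about z gives the same grasp; the last joint's range is limited). The gripper opens to 85 mm and grips with 20 to 120 N. Pads are 22 mm wide; open, the fingers measure 114 mm over their backs; the gripper's body (76 mm by 85 mm) begins 54 mm behind the grasp point. The pads swing forward as they close: fully open they stand 13 mm farther back than shut.
Start: joints at [1.124, 0.411, -0.013, 1.596, 0.006, 1.134, -0.082], TCP at [0.231, -0.581, 0.208] pointing down, gripper open.
Joint ranges: [-2.95, 2.95], [-0.29, 1.99], [-1.47, 1.44], [0.14, 2.54], [-1.03, 4.17], [0.13, 1.85], [-2.86, 2.86]. Speed limits (rad/s): [2.39, 2.39, 3.01, 3.01, 3.14, 3.14, 3.14].

INTERFACE

Orientations are given as a unit quaternion [w, x, y, z].
In Python, from cell import arm gives the robot as it stands.
- The arm moves only by the tool move_arm, never from a script. Its argument "targets" is one flat list of numbers, 7 for each row, row after row: the opening, from 0 (shut) to 1 (fully open), then the shift along the tool's x, y, z in mm, then the turn, a rotation vector about the tool's x, y, z in degrees. In form: [fingers, dx, dy, dz, wx, wy, wz, fingers, dx, dy, dz, wx, wy, wz, ...]. A call has 1 to 10 rows; each row shifts and turns the commanded pose from where the row before left it, along the tool's axes as they then stand; what a row does not reach is not made up. A row lasts 1/8 s, in which the tool goes at most 62.5 mm and 10.7 degrees, less where a joint would pass 70% of its speed; a pose out of reach is approached as far as the arm can. A call with a gripper value outside its range is refused whole. The fingers move at their own pace and stop on an object; "grip_force" is the grip in N (left out, the last holds). Time passes only in rows, so rows that do not move let the fingers close. It gives the time, the measured TCP pose, the force, the opening and the grip force at its end, in the units of the state.
- arm.sense(): the state, without advancing time (a new reading comes with each control period).
- arm.capture(name): name is "scene" or "side" or "wrist"; returns a dict with "image" (400x640x3 uint8, red, green, blue), "intrinsics" (3x3 intrinsics, pixels), "dist_coeffs" ([k1, k2, p1, p2, k3] as OpenCV has them; the pictures are not rectified), "R" (3x3) and "t" (3): a world point X has camera coordinates R X + t; the wrist camera has in their place "T_tool_cam" (4x4, takes a point from camera to tool coordinates, whose origin is the TCP and whose axes are the flange's). Camera axes: x right, y down, z forward; pixel columns grow to the right and rows downward; lengths in m; the calibration is good to about 2 mm. A picture is of the moment at which its call begins: read the wrist's pose just before it. There is no depth.
- arm.close_job(): hands the job in; it is judged then, once.
Trained networks look in a picture, given as the dict that the camera call returned (one of the last four; its "shot" number tells which), for a name from the list of things; names that differ only in an ending like _2 or _b are one class to them, and where a whole thing is asked for, a point or a joint stands for the part that bears it (a point fixed in the world has none). Each returns a list of dicts, best first, with "conf" (0 to 1); they miss things now and then, are a little off and sometimes report something else, mostly with a low value. They report only what shows in the picture. A call takes as long as a camera call. They do not tell look-alikes from the thing itself.
- arm.search_frame(picture, query): "position" ([column, row] in pixels, amid what is visible of it).
The state is a dict: "clock": time; "q": joint angles; "joint_vel": joint speeds; "joint_torque": joint torques, N m; "position": TCP position; "tcp_rot": TCP orientation; "force": force on the tool from outside, world axes, zero at the start; "torque": the same for the moment, N m; "width": opening from 0.0 (shut) to 1.0 (fully open); "finger_force": force on a finger pad.
Only numpy, scipy, OpenCV 4.12 (cv2) and the standard library are available. Lean on these libraries where they do the work, as an engineer would, in place of code of your own. Each camera call takes 0.05 s, during which the arm holds its last target. There are 200 camera calls.

TASK

Lock the tray of the round display stand: take the orange-handled spring clip from the black mat and push it sideways, mouth first, into the groove of the stand's spindle just above the black hub until it snaps fully home, then let it go so that it lies flat on the hub. Push gently, never forcing the clip against the stand, and leave the other things on the table where they are.

Things in the scene. Friction and masses are not known exactly. Their poses are not given: they have to be found in the camera images.
- clip: Open spring clip lying flat on the black mat (220 x 160 x 3 mm). Origin: underside, middle of the round seat that ends up on the spindle's 12 mm neck; x points forwards out of the mouth, z up. About 60 g. Flat part 5 mm thick: two steel spring arms, 29 mm over the flared tips 19 mm ahead of the origin; orange spine, 14 mm wide, behind. More than 30 N between clip and stand is forcing.
- clip_grip (a point): Orange grip block of the clip: 14 mm wide along the clip's y, 24 mm long along x, its top 30 mm above the clip's underside. This point is in the block, 34 mm behind the clip's origin and 23 mm above the underside. Take it from above across the 14 mm width, finger tips about 4 mm above the clip's underside.
- clip_mouth (a point): The mouth's throat, 6.5 mm ahead of the clip's origin, at mid thickness. The mouth is 17 mm wide at the tips and narrows to 8 mm here, so the arms spring apart over the 12 mm neck: this takes about 6 to 18 N over the last 6 mm, more with more friction, then the push drops as it snaps home. The seat's back stops the neck, with about 1 mm play, and the push rises again.
- stand: Round display stand, fixed to the table. Origin: on the spindle's upright axis at table level, z up. Dark foot (radius 70 mm, 12 mm high) with a sleeve; the spindle in it carries, from below, a white tray, a flat black hub of 42 mm radius, the groove (a neck 12 mm in diameter and 7.5 mm high, right on the hub's top) and a steel head of 24 mm diameter, 12 mm high.
- hub_low (a point): On the spindle axis, 92 mm above the table: the lowest height the hub's flat top can have. Spindle, tray and hub are clamped 0 to 48 mm higher, differing each time and not measured. Find the hub by lowering the held clip gently onto it beside the head, then slide the clip inwards on the hub or up to 1.5 mm above it. The clip may come in from any side.
- tray_rim (a point): A point on the white tray's rim, 85 mm out from the axis, if the hub is at its lowest: the tray's top is 8 mm under the hub's top, with red felt pads 1.5 mm thick on it.
- marker: Blue marker pen, 130 mm long, 13 mm thick, lying on the far part of the mat, along its y. Origin: underside of its middle. Leave it.
- nut: Brass thumb nut, 22 mm across, 12 mm high, on the mat. Origin: underside centre. Leave it.
- phone: Black phone 150 x 72 x 9 mm, flat on the table at the left. Leave it.
- helmet: Red batting helmet, about 215 mm across, 145 mm high, on the table at the left. Leave it.
- baseball: White baseball of 74 mm diameter in a low black holder beyond the stand; origin at its centre, its top 89 mm above the table. Leave it.
- notes: Pad of yellow notes, 76 x 76 x 18 mm, on the far part of the table. Leave it.
There are look-alikes about, which are no part of the job. Of the things like the stand, leave any that is green or yellow; of the rest the larger one is meant.

How it is judged:
By the outcome, as a careful person would: the job done as asked, in the order asked, and still so for the second after the job is handed in, with the robot touching nothing.
It also fails if it takes over 64 s, if anything falls off the work surface, if the arm or the gripper's body presses on something with over 40 N, if the wrist force passes 120 N, or if a joint passes its speed limit or range.

## Working session

There is one attempt and no reset: what is moved stays moved. The work goes in short steps, Python scripts to look and compute and a tool call to move; the robot and the scene stay as the last step left them, time stands still between calls to the robot, and variables do not carry over. Pictures are saved under pics/ and viewed, at most 10 in all, crops included, and the job is handed in when it is done.

Besides the shell and the picture viewer there is one more tool, called after "Request:" by a JSON object that holds its "fn" and its "kwargs", one argument or row to a line. move_arm: Moves the arm, as the interface text tells. Its arguments: {"type":"object","properties":{"targets":{"type":"array"},"grip_force":{"type":"number"}},"required":["targets"]}

```bash
ls; mkdir -p pics; python3 - <<'E'
from cell import arm
import cv2,numpy as np
s=arm.sense(); print({k:np.round(v,3).tolist() for k,v in s.items()})
for n in ("scene","side","wrist"):
    p=arm.capture(n); cv2.imwrite(f"pics/{n}0.png",p["image"][:,:,::-1])
    np.savez(f"{n}0.npz",**{k:v for k,v in p.items() if k!='shot'})
    for k in p:
        if k not in("image",): print(k,np.round(p[k],4).tolist())
    for q in ("clip","clip_grip","clip_mouth","stand","marker","nut"):
        print(n,q,[(np.round(d["position"]).tolist(),round(d["conf"],2)) for d in arm.search_frame(p,q)])
E
```

```text
pics
{'clock': 0.0, 'q': [1.124, 0.412, -0.013, 1.597, 0.006, 1.134, -0.082], 'joint_vel': [0.001, -0.0, 0.001, 0.001, -0.002, -0.0, 0.001], 'joint_torque': [-0.001, -60.062, 0.682, -29.941, 0.014, 0.01, 0.0], 'position': [0.231, -0.58, 0.208], 'tcp_rot': [-0.001, 0.982, 0.188, -0.0], 'force': [1.513, 0.193, -0.479], 'torque': [0.003, 0.011, -0.03], 'finger_force': 0.0, 'width': 1.0}
intrinsics [[373.6732, 0.0, 313.4695], [0.0, 373.6732, 202.4873], [0.0, 0.0, 1.0]]
dist_coeffs [-0.0293, 0.0, 0.0, 0.0, 0.0]
R [[0.5939, 0.8045, -0.0044], [0.56, -0.4173, -0.7157], [-0.5776, 0.4226, -0.6984]]
t [-0.3842, -0.208, 1.39]
shot 1
scene clip [([236.0, 268.0], 0.72)]
scene clip_grip [([237.0, 266.0], 0.53)]
scene clip_mouth [([241.0, 269.0], 0.52), ([423.0, 184.0], 0.21)]
scene stand [([297.0, 155.0], 0.95), ([170.0, 218.0], 0.93), ([324.0, 189.0], 0.82), ([240.0, 200.0], 0.65)]
scene marker [([263.0, 304.0], 0.79)]
scene nut []
intrinsics [[374.4867, 0.0, 326.9272], [0.0, 374.4867, 197.895], [0.0, 0.0, 1.0]]
dist_coeffs [-0.0493, 0.0, 0.0, 0.0, 0.0]
R [[0.9642, -0.2652, -0.0006], [-0.1444, -0.5228, -0.8401], [0.2225, 0.8101, -0.5424]]
t [-0.5144, 0.2148, 0.7854]
shot 2
side clip [([362.0, 304.0], 0.83)]
side clip_grip [([364.0, 303.0], 0.59)]
side clip_mouth [([365.0, 302.0], 0.67)]
side stand [([305.0, 197.0], 0.94), ([242.0, 358.0], 0.89), ([260.0, 271.0], 0.71), ([218.0, 211.0], 0.65)]
side marker [([364.0, 306.0], 0.74), ([416.0, 295.0], 0.57)]
side nut []
intrinsics [[283.6364, 0.0, 320.825], [0.0, 283.6364, 200.6817], [0.0, 0.0, 1.0]]
dist_coeffs [0.004, 0.0, 0.0, 0.0, 0.0]
T_tool_cam [[-0.001, -0.9472, -0.3207, 0.0832], [1.0, -0.0013, 0.0006, 0.0005], [-0.001, -0.3207, 0.9472, -0.1658], [0.0, 0.0, 0.0, 1.0]]
shot 3
wrist clip []
wrist clip_grip []
wrist clip_mouth []
wrist stand [([63.0, 23.0], 0.89)]
wrist marker []
wrist nut []
```

View pics/scene0.png

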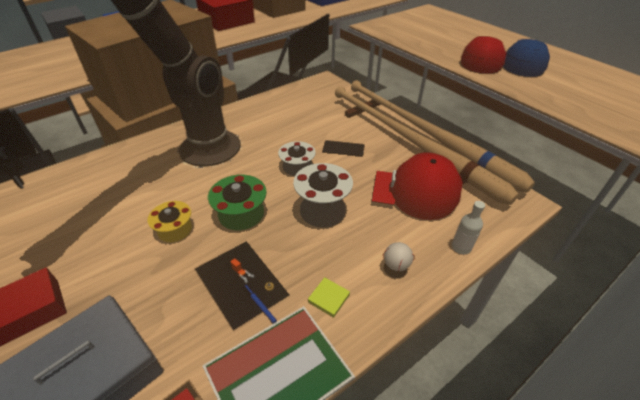

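View pics/side0.png

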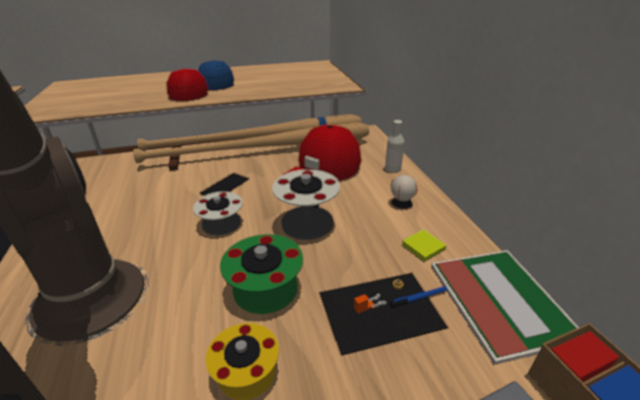

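The scene picture shows four stands: small white (297,155), large white (324,185), green (238,197) and yellow (170,217). The target is the large white one, at about (306,185) in the side picture. The only clip is orange, at (238,268) in the scene and (362,303) in the side picture. Next is a close crop of both.

```bash
cat > h.py <<'E'
import numpy as np,cv2
def load(n): return dict(np.load(n+"0.npz"))
def ray(p,uv):
    n=cv2.undistortPoints(np.array([[uv]],float),p["intrinsics"],p["dist_coeffs"])[0,0]
    d=p["R"].T@np.append(n,1); return -p["R"].T@p["t"],d/np.linalg.norm(d)
def tri(ps,uvs):
    A=0;b=0
    for p,uv in zip(ps,uvs):
        o,d=ray(p,uv);M=np.eye(3)-np.outer(d,d);A=A+M;b=b+M@o
    return np.linalg.solve(A,b)
def onz(p,uv,z):
    o,d=ray(p,uv);return o+d*(z-o[2])/d[2]
def proj(p,X):
    r,_=cv2.Rodrigues(p["R"]);return cv2.projectPoints(np.array(X,float).reshape(-1,3),r,p["t"],p["intrinsics"],p["dist_coeffs"])[0][:,0]
E
python3 - <<'E'
from h import *
S,D=load("scene"),load("side")
def crop(p,u,v,w=65,h=50): return cv2.resize(p["image"][v-h//2:v+h//2,u-w//2:u+w//2,::-1],(400,300),interpolation=cv2.INTER_CUBIC)
m=np.vstack([np.hstack([crop(S,244,273),crop(S,323,190,80,60)]),np.hstack([crop(D,375,300),crop(D,306,200,80,60)])])
cv2.imwrite("pics/m.png",m)
print("head",tri([S,D],[(323,173),(306,176)]))
print("orange",tri([S,D],[(238,265),(362,303)]), onz(S,(238,267),.02),onz(D,(362,303),.02))
E
```

```text
head [0.51558351 0.13065415 0.15072815]
orange [ 0.55695815 -0.17993231  0.02009173] [ 0.5620302 -0.1823423  0.02     ] [ 0.55716558 -0.18069238  0.02      ]
```

View pics/m.png

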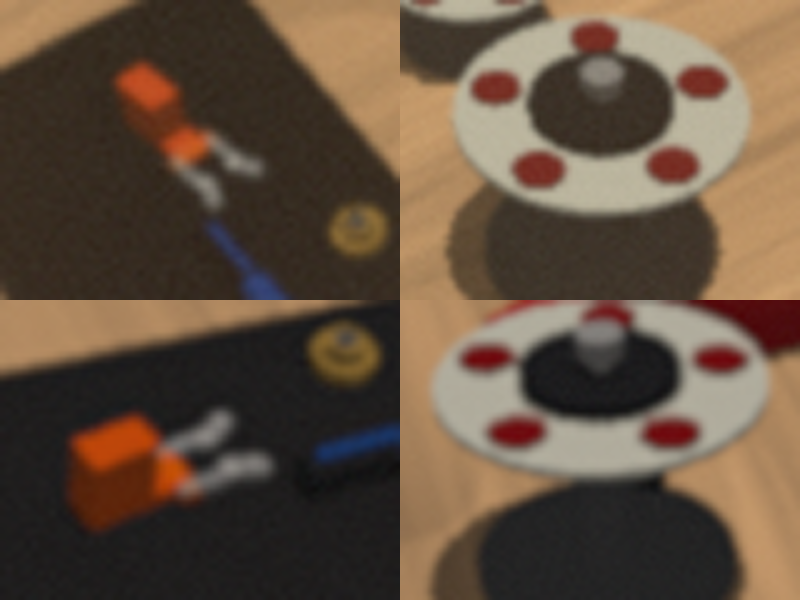

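The crops confirm it: the clip's orange block top is at scene (236,262) and its tips at (254,276) and (246,282). The large white stand's head top is at scene (323,174) and side (306,176).

```bash
python3 - <<'E'
from h import *
S,D=load("scene"),load("side")
print("headtop",tri([S,D],[(323.4,174),(305.6,176)]),"hub",tri([S,D],[(323.2,181),(306.2,184.6)]))
a=[onz(S,(236,262.2),.033),onz(D,(362.2,298.8),.033)]
b=[(onz(S,(254.3,276.3),.0055)+onz(S,(246.5,282.2),.0055))/2,(onz(D,(380.1,294.7),.0055)+onz(D,(386,302.2),.0055))/2]
print(tri([S,D],[(236,262.2),(362.2,298.8)]))
for x,y in zip(a,b): d=y-x; print(x,y,np.linalg.norm(d[:2]),np.degrees(np.arctan2(d[1],d[0])))
from cell import arm
from scipy.spatial.transform import Rotation as R
s=arm.sense(); print(R.from_quat(s["tcp_rot"],scalar_first=True).as_matrix().round(3))
E
```

```text
headtop [0.51569801 0.13236299 0.14828166] hub [0.51641611 0.13160495 0.1235897 ]
[ 0.55611339 -0.18258461  0.03461798]
[ 0.55491172 -0.18222703  0.033     ] [ 0.60488063 -0.17158208  0.0055    ] 0.05109018803150707 12.026040113302493
[ 0.55668554 -0.18120723  0.033     ] [ 0.60889044 -0.16898686  0.0055    ] 0.05361612875406488 13.174843283098397
[[ 0.929  0.37   0.   ]
 [ 0.37  -0.929  0.   ]
 [ 0.    -0.    -1.   ]]
```

Request:
{"fn": "move_arm", "kwargs": {
  "targets": [1, 50, -28, 6, 0, 0, 0, 1, 50, -28, 6, 0, 0, 0, 1, 50, -28, 6, 0, 0, 0, 1, 50, -28, 6, 0, 0, 0, 1, 50, -28, 6, 0, 0, 0, 1, 50, -28, 6, 0, 0, 0, 1, 50, -28, 6, 0, 0, 0, 1, 50, -28, 6, 0, 0, 0, 1, 49, -26, 6, 0, 0, 0, 1, 0, 0, 0, 0, 0, 9.2],
  "grip_force": 40
}}

```text
clock: 2.3
position: [0.5585, -0.1767, 0.1538]
tcp_rot: [-0.001, 0.994, 0.111, 0.001]
force: [-0.2, -0.8, 0.3]
width: 1.002
finger_force: 0.0
```

```bash
cat >> h.py <<'E'
from scipy.spatial.transform import Rotation as Ro
def wrist(arm,name):
    s=arm.sense();p=arm.capture("wrist")
    T=np.eye(4);T[:3,:3]=Ro.from_quat(s["tcp_rot"],scalar_first=True).as_matrix();T[:3,3]=s["position"]
    W=np.linalg.inv(T@p["T_tool_cam"]);p["R"]=W[:3,:3];p["t"]=W[:3,3]
    cv2.imwrite(f"pics/{name}.png",p["image"][:,:,::-1])
    np.savez(f"{name}0.npz",T=T,**{k:v for k,v in p.items() if k not in("shot",)})
    print(np.round(s["position"],4),"heading",np.degrees(np.arctan2(T[1,0],T[0,0])).round(2),"F",np.round(s["force"],2),"w",s["width"],"t",s["clock"])
    return p
E
python3 - <<'E'
from h import *
from cell import arm
p=wrist(arm,"w1")
for q in ("clip","clip_grip","clip_mouth","nut"): print(q,[(d["position"],d["conf"]) for d in arm.search_frame(p,q)])
E
```

```text
[ 0.5585 -0.1767  0.1538] heading 12.77 F [-0.17 -0.82  0.34] w 1.0016815358735558 t 2.3
clip [([325.6, 173.4], 0.59), ([40.7, 162.0], 0.41)]
clip_grip [([323.8, 177.1], 0.84)]
clip_mouth [([324.7, 171.7], 0.86)]
nut [([307.2, 85.4], 0.75)]
```

View pics/w1.png

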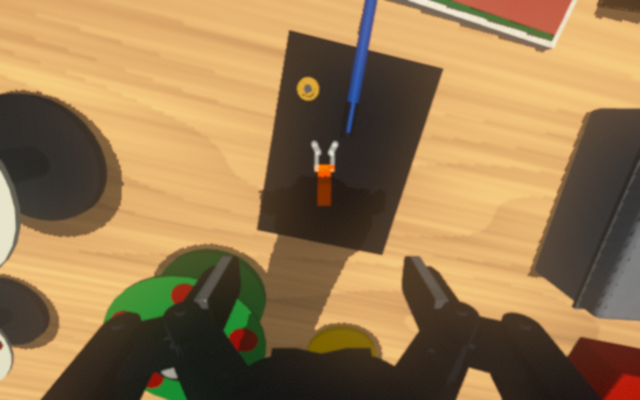

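```bash
python3 - <<'E'
from h import *
p=load("w1"); im=p["image"]
cv2.imwrite("pics/w1c.png",cv2.resize(im[130:220,275:375,::-1],(660,594),interpolation=cv2.INTER_CUBIC))
b=onz(p,(324,205.5),.033);t=onz(p,(325.2,142.5),.0055);d=t-b
print(b,t,np.linalg.norm(d[:2]),np.degrees(np.arctan2(d[1],d[0])))
E
```

```text
[ 0.54076676 -0.18444258  0.033     ] [ 0.60282086 -0.17181291  0.0055    ] 0.06332629942495331 11.504100430769654
```

View pics/w1c.png

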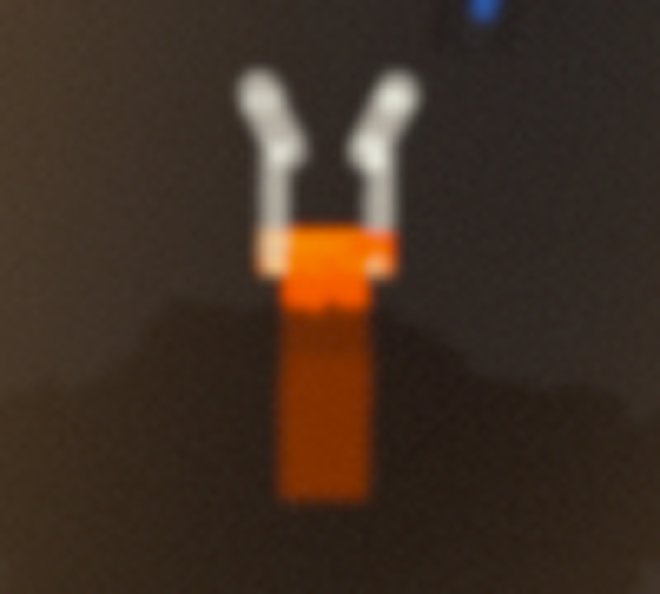

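The crop shows the clip's block with its back edge at about (324,206) and its tips at (325,141). The heading is about 12°, and the grip point is about (0.553, -0.182). Descending now.

Request:
{"fn": "move_arm", "kwargs": {
  "targets": [0.5, -6.5, 4, 20, 0, 0, 0.8, 0.5, 0, 0, 40, 0, 0, 0, 0.5, 0, 0, 40, 0, 0, 0, 0.5, 0, 0, 30, 0, 0, 0, 0.5, 0, 0, 10, 0, 0, 0, 0.5, 0, 0, 0, 0, 0, 0]
}}

```text
clock: 3.3
position: [0.5501, -0.1883, 0.0145]
tcp_rot: [-0.0, 0.995, 0.102, -0.0]
force: [-0.2, -0.6, 1.3]
width: 0.501
finger_force: 0.0
```

```bash
python3 - <<'E'
from h import *
from cell import arm
p=wrist(arm,"w2")
E
```

```text
[ 0.5501 -0.1883  0.0145] heading 11.7 F [-0.22 -0.57  1.31] w 0.5009277441216089 t 3.3
```

View pics/w2.png

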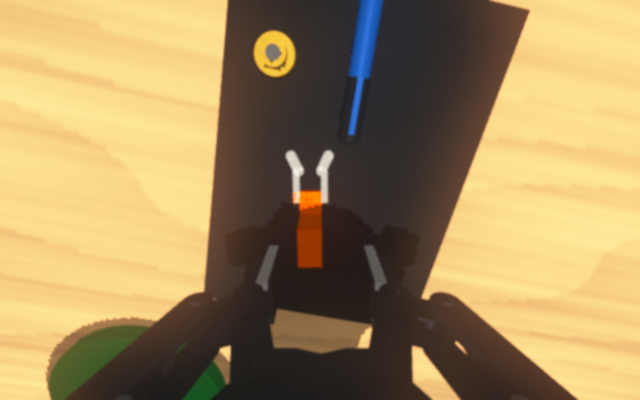

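```bash
python3 - <<'E'
from h import *
p=load("w2"); T=p["T"]
b=onz(p,(310.3,267.5),.033);t=onz(p,(309.7,150.5),.0055);d=t-b;print(b,t,np.linalg.norm(d[:2]),np.degrees(np.arctan2(d[1],d[0])))
g=b+d/np.linalg.norm(d[:2])*.012; print(g,"tool",T[:3,:3].T@(g-T[:3,3])*1000)
E
```

```text
[ 0.54056029 -0.18422433  0.033     ] [ 0.60432783 -0.17053742  0.0055    ] 0.06521986558692904 12.11402938998274
[ 0.55229307 -0.18170604  0.02794019] tool [  3.42838915  -5.97876188 -13.43323513]
```

Request:
{"fn": "move_arm", "kwargs": {
  "targets": [0.5, 3.4, -6, 0, 0, 0, -0.4, 0.5, 0, 0, 7, 0, 0, 0, 0.5, 0, 0, 0, 0, 0, 0, 0.5, 0, 0, 0, 0, 0, 0]
}}

```text
clock: 3.85
position: [0.5524, -0.1812, 0.0074]
tcp_rot: [0.0, 0.994, 0.105, -0.0]
force: [-0.1, 0.6, 0.6]
width: 0.499
finger_force: 0.0
```

Request:
{"fn": "move_arm", "kwargs": {
  "targets": [0.05, 0, 0, 0, 0, 0, 0, 0.05, 0, 0, 0, 0, 0, 0, 0.05, 0, 0, 0, 0, 0, 0, 0.05, 0, 0, 0, 0, 0, 0, 0.05, 0, 0, 0, 0, 0, 0, 0.05, 0, 0, 0, 0, 0, 0],
  "grip_force": 80
}}

```text
clock: 4.6
position: [0.5525, -0.1812, 0.0077]
tcp_rot: [0.0, 0.994, 0.105, 0.0]
force: [-1.7, 1.1, 5.3]
width: 0.114
finger_force: 78.6
```

Request:
{"fn": "move_arm", "kwargs": {
  "targets": [0.05, 0, 0, -20, 0, 0, 0, 0.05, 0, 0, -60, 0, 0, 0, 0.05, 0, 0, -60, 0, 0, 0, 0.05, 0, 0, -50, 0, 0, 0, 0.05, -3, -44, 0, 0, 0, 0, 0.05, -3, -44, 0, 0, 0, 0, 0.05, -3, -44, 0, 0, 0, 0, 0.05, -3, -44, 0, 0, 0, 0, 0.05, -3, -44, 0, 0, 0, 0, 0.05, -3, -42, 0, 0, 0, 0]
}}

```text
clock: 5.85
position: [0.4793, 0.0726, 0.1972]
tcp_rot: [0.0, 0.994, 0.106, 0.0]
force: [0.0, 0.1, 0.2]
width: 0.114
finger_force: 78.5
```

Request:
{"fn": "move_arm", "kwargs": {
  "targets": [0.05, 0, 0, 0, 0, 0, -9.6, 0.05, 0, 0, 0, 0, 0, -9.6, 0.05, 0, 0, 0, 0, 0, -9.6, 0.05, 0, 0, 0, 0, 0, -9.6, 0.05, 0, 0, 0, 0, 0, -9.6, 0.05, 0, 0, 0, 0, 0, 0, 0.05, 0, 0, 0, 0, 0, 0]
}}

```text
clock: 6.72
position: [0.4799, 0.0712, 0.1972]
tcp_rot: [-0.0, 0.867, 0.499, -0.0]
force: [0.6, 0.2, -0.5]
width: 0.114
finger_force: 78.5
```

```bash
python3 - <<'E'
from h import *
from cell import arm
p=wrist(arm,"w3")
for q in ("clip","stand"): print(q,[(d["position"],d["conf"]) for d in arm.search_frame(p,q)])
E
```

```text
[0.4799 0.0712 0.1972] heading 59.89 F [ 0.65  0.19 -0.51] w 0.1144313700620181 t 6.725
clip [([324.8, 213.7], 0.7)]
stand [([315.8, 305.1], 0.95), ([313.3, 103.4], 0.84), ([112.4, 169.4], 0.75)]
```

View pics/w3.png

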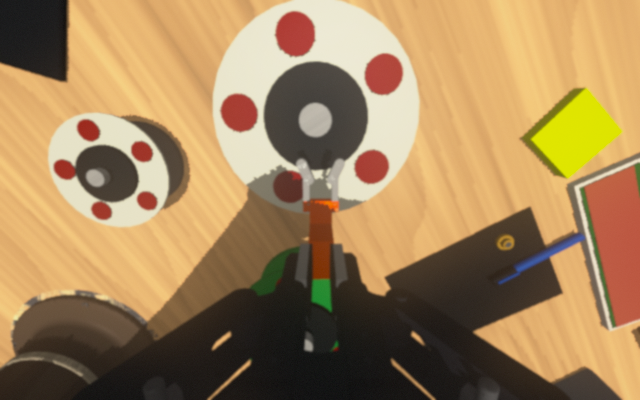

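The wrist picture shows the held clip with its tips at about (301,163) and (338,162). The target stand's head centre is at about (316,119) and its hub centre at (316,116).

```bash
python3 - <<'E'
from h import *
p=load("w3"); T=p["T"]; im=p["image"]
S,D=load("scene"),load("side")
cv2.imwrite("pics/w3c.png",cv2.resize(im[60:220,250:390,::-1],(525,600),interpolation=cv2.INTER_CUBIC))
hsv=cv2.cvtColor(im,cv2.COLOR_RGB2HSV)
m=((hsv[...,2]<100)&(hsv[...,1]<110)).astype(np.uint8); 
m2=((hsv[...,2]>110)&(hsv[...,1]<60)).astype(np.uint8); m2[:92]=0;m2[142:]=0;m2[:,:285]=0;m2[:,350:]=0
n,l,st,c=cv2.connectedComponentsWithStats(m2); i=1+np.argmax(st[1:,4]); print("head",st[i],c[i]); hd=c[i]
o=tri([p,S,D],[hd,(323.4,174),(305.6,176)]);print("headtop tri",o)
for z in (.143,.148): 
    a=onz(p,hd,z);print(z,a,"tool",T[:3,:3].T@(a-T[:3,3])*1000)
zc=T[2,3]-.004+.0025
t=onz(p,(319.5,160),zc);print("tips tool",T[:3,:3].T@(t-T[:3,3])*1000)
E
```

```text
head [299 102  33  35 919] [314.96517954 119.44287269]
headtop tri [0.51449377 0.1344374  0.14691154]
0.143 [0.51309257 0.13532926 0.143     ] tool [72.18295016 -3.45622916 54.22167248]
0.148 [0.5132979  0.13548884 0.148     ] tool [72.42345996 -3.35928352 49.22163363]
tips tool [51.54625923  0.08031608  1.4942086 ]
```

View pics/w3c.png

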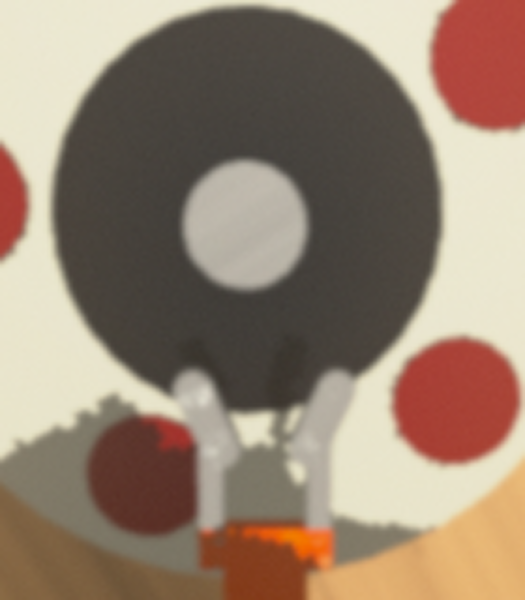

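Request:
{"fn": "move_arm", "kwargs": {
  "targets": [0.05, 0, -4, 10, 0, 0, 0, 0.05, 0, 0, 20, 0, 0, 0, 0.05, 0, 0, 18, 0, 0, 0, 0.05, 0, 0, 8, 0, 0, 0, 0.05, 0, 0, 0, 0, 0, 0, 0.05, 0, 0, 0, 0, 0, 0]
}}

```text
clock: 7.62
position: [0.4768, 0.0734, 0.1419]
tcp_rot: [0.0, 0.866, 0.501, 0.0]
force: [0.4, 0.2, 0.1]
width: 0.115
finger_force: 78.5
```

```bash
python3 - <<'E'
from h import *
from cell import arm
p=wrist(arm,"w4");im=p["image"]
cv2.imwrite("pics/w4c.png",cv2.resize(im[60:220,250:390,::-1],(525,600),interpolation=cv2.INTER_CUBIC))
E
```

```text
[0.4768 0.0734 0.1419] heading 60.1 F [0.39 0.22 0.06] w 0.11527007171588483 t 7.625
```

View pics/w4c.png

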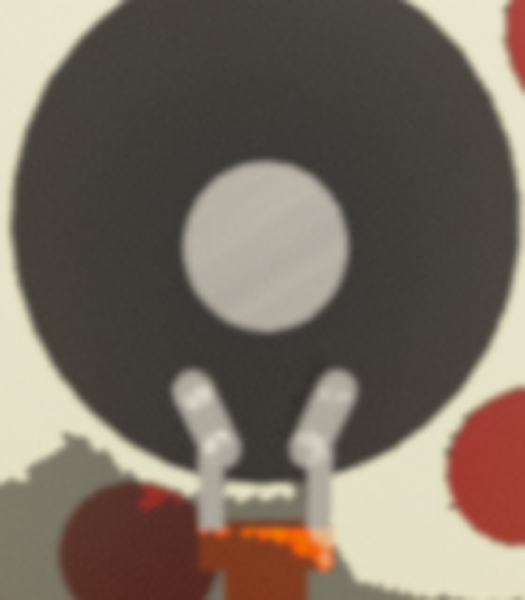

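The crop shows the head, the hub and the clip tips all on one line at column 265, so the clip is centred laterally. Lowering gently now to feel for the hub.

Request:
{"fn": "move_arm", "kwargs": {
  "targets": [0.05, 0, 0, 2, 0, 0, 0, 0.05, 0, 0, 2, 0, 0, 0, 0.05, 0, 0, 1, 0, 0, 0, 0.05, 0, 0, 1, 0, 0, 0]
}}

```text
clock: 8.18
position: [0.4765, 0.0733, 0.1353]
tcp_rot: [0.0, 0.866, 0.501, 0.0]
force: [-0.1, 0.4, -0.3]
width: 0.116
finger_force: 78.5
```

Request:
{"fn": "move_arm", "kwargs": {
  "targets": [0.05, 0, 0, 0.5, 0, 0, 0, 0.05, 0, 0, 0.5, 0, 0, 0, 0.05, 0, 0, 0, 0, 0, 0]
}}

```text
clock: 8.55
position: [0.4764, 0.0733, 0.1344]
tcp_rot: [0.0, 0.866, 0.501, -0.0]
force: [0.4, -0.2, -0.6]
width: 0.113
finger_force: 78.5
```

Request:
{"fn": "move_arm", "kwargs": {
  "targets": [0.05, 0, 0, 0.5, 0, 0, 0, 0.05, 0, 0, 0.5, 0, 0, 0, 0.05, 0, 0, 0, 0, 0, 0]
}}

```text
clock: 8.93
position: [0.4764, 0.0732, 0.1333]
tcp_rot: [-0.0, 0.866, 0.501, -0.0]
force: [0.3, -0.2, -0.8]
width: 0.11
finger_force: 78.5
```

Request:
{"fn": "move_arm", "kwargs": {
  "targets": [0.05, 0, 0, 0.5, 0, 0, 0, 0.05, 0, 0, 0, 0, 0, 0]
}}

```text
clock: 9.18
position: [0.4764, 0.0732, 0.1329]
tcp_rot: [0.0, 0.866, 0.501, -0.0]
force: [0.5, -0.1, 0.1]
width: 0.112
finger_force: 78.5
```

Request:
{"fn": "move_arm", "kwargs": {
  "targets": [0.05, 0, 0, 0.5, 0, 0, 0, 0.05, 0, 0, 0, 0, 0, 0]
}}

```text
clock: 9.43
position: [0.4764, 0.0732, 0.1323]
tcp_rot: [-0.0, 0.866, 0.501, -0.0]
force: [-1.1, -0.2, -0.3]
width: 0.111
finger_force: 78.5
```

Request:
{"fn": "move_arm", "kwargs": {
  "targets": [0.05, 0, 0, 0.5, 0, 0, 0, 0.05, 0, 0, 0, 0, 0, 0]
}}

```text
clock: 9.68
position: [0.4764, 0.0732, 0.1318]
tcp_rot: [0.0, 0.866, 0.501, -0.0]
force: [-0.6, 0.2, -1.0]
width: 0.112
finger_force: 78.5
```

Request:
{"fn": "move_arm", "kwargs": {
  "targets": [0.05, 0, 0, 0.5, 0, 0, 0, 0.05, 0, 0, 0, 0, 0, 0]
}}

```text
clock: 9.93
position: [0.4765, 0.0733, 0.1314]
tcp_rot: [0.0, 0.866, 0.501, 0.0]
force: [-0.6, 0.2, -0.4]
width: 0.112
finger_force: 78.5
```

Request:
{"fn": "move_arm", "kwargs": {
  "targets": [0.05, 0, 0, 0.5, 0, 0, 0, 0.05, 0, 0, 0, 0, 0, 0]
}}

```text
clock: 10.18
position: [0.4765, 0.0732, 0.131]
tcp_rot: [0.0, 0.866, 0.501, -0.0]
force: [-0.8, -0.0, 1.8]
width: 0.11
finger_force: 78.8
```

Request:
{"fn": "move_arm", "kwargs": {
  "targets": [0.05, 0, 0, 0.5, 0, 0, 0, 0.05, 0, 0, 0, 0, 0, 0]
}}

```text
clock: 10.42
position: [0.4765, 0.073, 0.1305]
tcp_rot: [0.0, 0.866, 0.501, -0.0]
force: [-1.0, -1.8, 3.4]
width: 0.112
finger_force: 79.2
```

Request:
{"fn": "move_arm", "kwargs": {
  "targets": [0.05, 0, 0, -1.2, 0, 0, 0, 0.05, 0, 0, 0, 0, 0, 0, 0.05, 0, 0, 0, 0, 0, 0]
}}

```text
clock: 10.8
position: [0.4764, 0.0734, 0.1315]
tcp_rot: [-0.0, 0.866, 0.501, -0.0]
force: [-0.1, -0.9, -1.7]
width: 0.114
finger_force: 78.5
```

```bash
python3 - <<'E'
from h import *
from cell import arm
p=wrist(arm,"w5");im=p["image"];T=p["T"]
hsv=cv2.cvtColor(im,cv2.COLOR_RGB2HSV)
m2=((hsv[...,2]>110)&(hsv[...,1]<60)).astype(np.uint8); m2[:92]=0;m2[155:]=0;m2[:,:285]=0;m2[:,350:]=0
n,l,st,c=cv2.connectedComponentsWithStats(m2); 
for i in range(1,n):
    if st[i,4]>60: print(st[i],c[i])
i=1+np.argmax(st[1:,4]);a=onz(p,c[i],.1265+.0195);print(a,"tool",T[:3,:3].T@(a-T[:3,3])*1000)
E
```

```text
[0.4764 0.0734 0.1315] heading 60.11 F [-0.13 -0.95 -1.65] w 0.11359397706540092 t 10.8Traceback (most recent call last):
  File "<stdin>", line 3, in <module>
KeyError: 'T'
```

```bash
python3 - <<'E'
from h import *
p=load("w5");im=p["image"];T=p["T"]
hsv=cv2.cvtColor(im,cv2.COLOR_RGB2HSV)
m2=((hsv[...,2]>110)&(hsv[...,1]<60)).astype(np.uint8); m2[:92]=0;m2[185:]=0;m2[:,:275]=0;m2[:,365:]=0
n,l,st,c=cv2.connectedComponentsWithStats(m2); 
for i in range(1,n):
    if st[i,4]>30: 
        z=.146 if c[i][1]<150 else .132
        a=onz(p,c[i],z);print(st[i],c[i],a,"tool",T[:3,:3].T@(a-T[:3,3])*1000)
E
```

```text
[ 298  102   47   49 1819] [320.91258933 126.04068169] [0.51320158 0.13549619 0.146     ] tool [ 72.20330614   0.92596089 -14.53360425]
[296 159  19  26 293] [304.88395904 171.7337884 ] [0.49132138 0.11658813 0.132     ] tool [44.90606653 -8.6192181  -0.53331182]
[327 159  19  26 299] [335.92307692 171.72575251] [0.50731496 0.10737643 0.132     ] tool [44.88994069  9.83748249 -0.53582401]
[275 175  14  10  69] [279.17391304 181.20289855] [0.47493963 0.11932284 0.132     ] tool [ 39.11332092 -24.18470813  -0.53140728]
[354 178  11   7  43] [360.72093023 181.95348837] [0.51720027 0.09442875 0.132     ] tool [38.59079218 24.86021326 -0.53810061]
```

Request:
{"fn": "move_arm", "kwargs": {
  "targets": [0.05, 3, 0.3, 0, 0, 0, 0, 0.05, 4, 0, 0, 0, 0, 0, 0.05, 4, 0, 0, 0, 0, 0, 0.05, 4, 0, 0, 0, 0, 0, 0.05, 3, 0, 0, 0, 0, 0, 0.05, 0, 0, 0, 0, 0, 0]
}}

```text
clock: 11.6
position: [0.4858, 0.089, 0.1316]
tcp_rot: [-0.0, 0.865, 0.501, 0.0]
force: [0.5, 0.5, -1.0]
width: 0.111
finger_force: 78.5
```

Request:
{"fn": "move_arm", "kwargs": {
  "targets": [0.05, 2, 0, 0, 0, 0, 0, 0.05, 2, 0, 0, 0, 0, 0, 0.05, 0, 0, 0, 0, 0, 0]
}}

```text
clock: 11.98
position: [0.4878, 0.0923, 0.1316]
tcp_rot: [-0.0, 0.866, 0.501, 0.0]
force: [-0.7, 0.5, -0.4]
width: 0.112
finger_force: 78.5
```

Request:
{"fn": "move_arm", "kwargs": {
  "targets": [0.05, 2, 0, 0, 0, 0, 0, 0.05, 2, 0, 0, 0, 0, 0, 0.05, 0, 0, 0, 0, 0, 0]
}}

```text
clock: 12.35
position: [0.4896, 0.0955, 0.1315]
tcp_rot: [0.0, 0.866, 0.501, -0.0]
force: [-0.7, -0.8, 0.6]
width: 0.111
finger_force: 78.5
```

Request:
{"fn": "move_arm", "kwargs": {
  "targets": [0.05, 1, 0, 0, 0, 0, 0, 0.05, 1, 0, 0, 0, 0, 0, 0.05, 0, 0, 0, 0, 0, 0]
}}

```text
clock: 12.72
position: [0.4899, 0.0961, 0.1314]
tcp_rot: [0.0, 0.866, 0.5, -0.001]
force: [-2.5, -5.0, 2.0]
width: 0.113
finger_force: 79.1
```

Request:
{"fn": "move_arm", "kwargs": {
  "targets": [0.05, 1, 0, 0, 0, 0, 0, 0.05, 1, 0, 0, 0, 0, 0, 0.05, 0, 0, 0, 0, 0, 0]
}}

```text
clock: 13.1
position: [0.4903, 0.0965, 0.1313]
tcp_rot: [0.001, 0.866, 0.5, -0.002]
force: [-6.5, -8.9, 6.5]
width: 0.114
finger_force: 79.6
```

Request:
{"fn": "move_arm", "kwargs": {
  "targets": [0.05, 0, 0, -0.6, 0, 0, 0, 0.05, 0, 0, 0, 0, 0, 0]
}}

```text
clock: 13.35
position: [0.4904, 0.0968, 0.1318]
tcp_rot: [0.001, 0.866, 0.5, -0.002]
force: [-5.2, -7.3, 3.1]
width: 0.116
finger_force: 79.2
```

Request:
{"fn": "move_arm", "kwargs": {
  "targets": [0.05, 1, 0, 0, 0, 0, 0, 0.05, 0, 0, 0, 0, 0, 0]
}}

```text
clock: 13.6
position: [0.4906, 0.0971, 0.1317]
tcp_rot: [0.001, 0.866, 0.5, -0.003]
force: [-6.1, -9.4, 4.2]
width: 0.113
finger_force: 79.4
```

Request:
{"fn": "move_arm", "kwargs": {
  "targets": [0.05, 1, 0, 0, 0, 0, 0, 0.05, 0, 0, 0, 0, 0, 0]
}}

```text
clock: 13.85
position: [0.491, 0.0979, 0.1317]
tcp_rot: [0.001, 0.866, 0.5, -0.003]
force: [-6.4, -8.7, 4.9]
width: 0.109
finger_force: 79.5
```

Request:
{"fn": "move_arm", "kwargs": {
  "targets": [0.05, 1, 0, -0.3, 0, 0, 0, 0.05, 0, 0, 0, 0, 0, 0]
}}

```text
clock: 14.1
position: [0.4917, 0.0992, 0.1321]
tcp_rot: [0.001, 0.866, 0.5, -0.002]
force: [-5.5, -7.8, 3.3]
width: 0.113
finger_force: 79.2
```

Request:
{"fn": "move_arm", "kwargs": {
  "targets": [0.05, 1, 0, 0, 0, 0, 0, 0.05, 0, 0, 0, 0, 0, 0]
}}

```text
clock: 14.35
position: [0.4928, 0.1011, 0.1322]
tcp_rot: [0.0, 0.866, 0.5, -0.001]
force: [-2.4, -3.6, 0.9]
width: 0.111
finger_force: 78.8
```

Request:
{"fn": "move_arm", "kwargs": {
  "targets": [0.05, 1, 0, 0, 0, 0, 0, 0.05, 0, 0, 0, 0, 0, 0]
}}

```text
clock: 14.6
position: [0.4944, 0.1039, 0.1325]
tcp_rot: [-0.0, 0.866, 0.501, 0.0]
force: [-0.1, -0.4, -1.7]
width: 0.111
finger_force: 78.4
```

Request:
{"fn": "move_arm", "kwargs": {
  "targets": [0.05, 1, 0, 0.5, 0, 0, 0, 0.05, 0, 0, 0, 0, 0, 0]
}}

```text
clock: 14.85
position: [0.4951, 0.1052, 0.1321]
tcp_rot: [-0.0, 0.865, 0.501, 0.001]
force: [0.3, 1.0, -0.5]
width: 0.11
finger_force: 78.4
```

Request:
{"fn": "move_arm", "kwargs": {
  "targets": [0.05, 1, 0, 0, 0, 0, 0, 0.05, 0, 0, 0, 0, 0, 0]
}}

```text
clock: 15.1
position: [0.4953, 0.1054, 0.132]
tcp_rot: [-0.0, 0.866, 0.501, 0.0]
force: [0.1, 2.2, -0.6]
width: 0.117
finger_force: 78.5
```

Request:
{"fn": "move_arm", "kwargs": {
  "targets": [0.05, 1, 0, 0, 0, 0, 0, 0.05, 0, 0, 0, 0, 0, 0]
}}

```text
clock: 15.35
position: [0.4957, 0.106, 0.132]
tcp_rot: [0.0, 0.866, 0.501, -0.0]
force: [-0.1, 0.3, -1.0]
width: 0.113
finger_force: 78.5
```

Request:
{"fn": "move_arm", "kwargs": {
  "targets": [0.05, 1, 0, 0, 0, 0, 0, 0.05, 0, 0, 0, 0, 0, 0]
}}

```text
clock: 15.6
position: [0.4962, 0.107, 0.132]
tcp_rot: [0.0, 0.866, 0.501, -0.0]
force: [0.3, 0.4, -0.7]
width: 0.112
finger_force: 78.5
```

Request:
{"fn": "move_arm", "kwargs": {
  "targets": [0.05, 1, 0, 0, 0, 0, 0, 0.05, 0, 0, 0, 0, 0, 0]
}}

```text
clock: 15.85
position: [0.4964, 0.1074, 0.1319]
tcp_rot: [0.0, 0.866, 0.501, -0.0]
force: [-0.4, -1.1, 0.8]
width: 0.113
finger_force: 78.7
```

Request:
{"fn": "move_arm", "kwargs": {
  "targets": [0.05, 1, 0, 0, 0, 0, 0, 0.05, 0, 0, 0, 0, 0, 0]
}}

```text
clock: 16.1
position: [0.4966, 0.1076, 0.1319]
tcp_rot: [0.0, 0.866, 0.501, -0.001]
force: [-3.2, -4.6, 3.3]
width: 0.11
finger_force: 79.1
```

Request:
{"fn": "move_arm", "kwargs": {
  "targets": [0.05, 1, 0, 0, 0, 0, 0, 0.05, 0, 0, 0, 0, 0, 0]
}}

```text
clock: 16.35
position: [0.4967, 0.1077, 0.1318]
tcp_rot: [0.001, 0.866, 0.5, -0.002]
force: [-4.7, -6.1, 4.0]
width: 0.113
finger_force: 79.5
```

The push has risen again at the back stop after the snap. Next: relax the push, set the clip on the hub and release it.

Request:
{"fn": "move_arm", "kwargs": {
  "targets": [0.05, -2.3, 0, 0.4, 0, 0, 0, 0.05, 0, 0, 0.3, 0, 0, 0, 0.05, 0, 0, 0, 0, 0, 0]
}}

```text
clock: 16.73
position: [0.4964, 0.1073, 0.1313]
tcp_rot: [0.0, 0.866, 0.501, -0.0]
force: [-2.5, -3.6, 2.0]
width: 0.113
finger_force: 79.1
```

Request:
{"fn": "move_arm", "kwargs": {
  "targets": [0.05, -0.8, 0, 0.2, 0, 0, 0, 0.05, 0, 0, 0, 0, 0, 0]
}}

```text
clock: 16.98
position: [0.4964, 0.1072, 0.1313]
tcp_rot: [-0.0, 0.866, 0.501, 0.0]
force: [-1.4, -0.3, 3.4]
width: 0.111
finger_force: 79.0
```

Request:
{"fn": "move_arm", "kwargs": {
  "targets": [0.2, 0, 0, 0, 0, 0, 0, 0.3, 0, 0, 0, 0, 0, 0, 0.4, 0, 0, 0, 0, 0, 0, 0.4, 0, 0, 0, 0, 0, 0, 0.4, 0, 0, 0, 0, 0, 0],
  "grip_force": 20
}}

```text
clock: 17.6
position: [0.4961, 0.1069, 0.1311]
tcp_rot: [0.0, 0.866, 0.501, 0.0]
force: [0.4, -0.9, 0.1]
width: 0.401
finger_force: 0.0
```

Request:
{"fn": "move_arm", "kwargs": {
  "targets": [0.4, 0, 0, -5, 0, 0, 0, 0.4, 0, 0, -15, 0, 0, 0, 0.4, 0, 0, -25, 0, 0, 0, 0.4, 0, 0, -25, 0, 0, 0, 0.4, 0, 0, 0, 0, 0, 0, 0.4, 0, 0, 0, 0, 0, 0]
}}

```text
clock: 18.35
position: [0.496, 0.1067, 0.2012]
tcp_rot: [0.0, 0.866, 0.501, 0.0]
force: [-1.1, -0.4, 0.9]
width: 0.403
finger_force: 0.0
```

```bash
python3 - <<'E'
from h import *
from cell import arm
p=wrist(arm,"w6");im=p["image"]
s=arm.capture("side")["image"]; c=arm.capture("scene")["image"]
r=lambda a,w,h:cv2.resize(np.ascontiguousarray(a[:,:,::-1]),(w,h),interpolation=cv2.INTER_CUBIC)
cv2.imwrite("pics/fin.png",np.vstack([r(im[40:240,220:420],400,300)if 0 else np.hstack([r(im[40:250,180:460],400,300),r(c[150:225,270:370],400,300)]),np.hstack([r(s[150:225,260:360],400,300),r(s,400,300)])]))
E
```

```text
[0.496  0.1067 0.2012] heading 60.1 F [-1.09 -0.45  0.91] w 0.40321778757989224 t 18.35
```

View pics/fin.png

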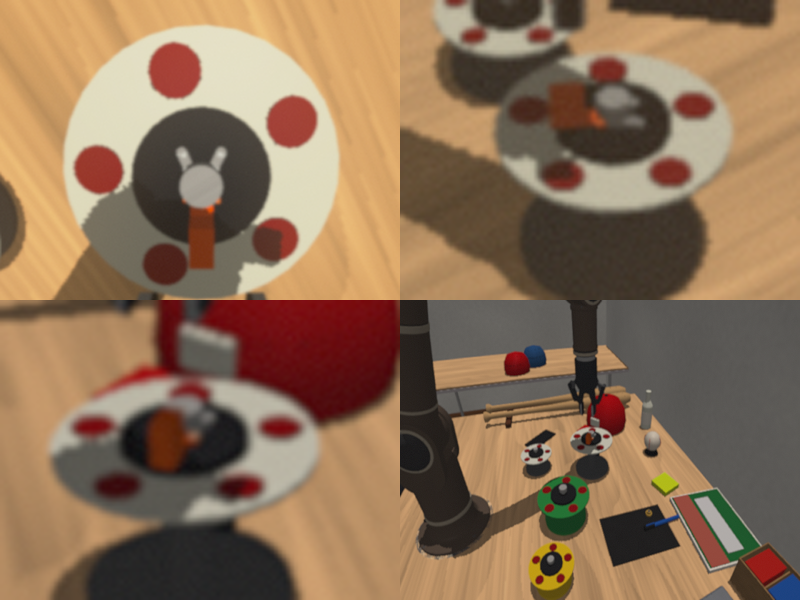

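The picture shows the clip on the large white stand. Its tips reach past the head, its grip block stands behind the head, and the other things are undisturbed. One numeric check of how far in it sits:

```bash
python3 - <<'E'
from h import *
p=load("w6");T=p["T"]
f=lambda uv,z:(T[:3,:3].T@(onz(p,uv,z)-T[:3,3])*1000).round(1)
print("tips",f((321,143.6),.129),"axis",f((320.7,170.9),.146),"block back",f((320.7,40+268*.7),.1565))
E
```

```text
tips [52.   1.1 72.2] axis [32.8  0.8 55.2] block back [-11.7   0.7  44.7]
```

```bash
python3 -c "
from cell import arm
print(arm.close_job())"
```

```text
the job is handed in; nothing more can be done
None
```

The clip is snapped fully home in the groove of the large white stand's spindle, lying on the hub and released, with nothing else moved; the job was handed in at about 18.5 s, with a highest felt push of about 13 N.

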